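# Clear out and close the blender jar

### The job

Empty and close the blender jar: first clear away the scrubbing brush lying across its mouth by laying it bristles down and lengthwise on the sloped brush rest, then lift the aluminium canister out of the jar and stand it on the free part of the narrow raised ledge, and finally swing the jar's hinged lid fully shut. Keep the canister upright all the way, and leave the saucer, the drive stud and the spice jar where they are.

Things in the scene. Friction and masses are not known exactly. Their poses are not given: they have to be found in the camera images.
- jar: Clear plastic blender jar fixed on a grey dock; it does not move. Origin: centre of the dock's underside on the counter, z up. Outer diameter 124 mm at the rim, rim 118 mm above the counter; wall 4 mm; inner floor 30 mm above the counter; inside diameter 106 mm at the floor, 116 mm at the rim. Its +x side carries the lid's hinge.
- jar_mouth (a point): Centre of the jar's mouth, at rim height (118 mm above the counter).
- jar_hinge (a point): Middle of the lid's hinge axis, 82 mm from the jar's axis on the jar's +x side, 121 mm above the counter. The hinge axis is the jar's y axis.
- lid (a joint): Angle of the jar's grey lid in rad: 0 fully shut (level on the rim), growing as it opens up and away over the hinge to 2.0; it starts open at 1.75 to 1.95. The lid is a disc 128 mm across and 8 mm thick with its centre 82 mm from the hinge axis and its tab ending 162 mm from it; shut, its top is 127 mm above the counter. The hinge is stiff (0.09 N m): the lid stays where it is left.
- lid_tab (a point): Top of the thumb tab on the lid's free edge, 154 mm from the hinge axis; the tab is 30 mm wide and 6 mm thick.
- brush: Block scrubbing brush 180 mm long (x), 44 mm wide (y), 38 mm high (z): green plastic back 18 mm thick over a 20 mm deep bristle pad (stiff, 176 x 40 mm). Origin: centre of the bristles' underside; z points up out of the back. It starts lying bristles down across the jar's mouth, long axis about along the jar's x axis.
- canister: Small aluminium canister with a twist cap (do not open it), 36 mm in diameter and 70 mm high. Origin: centre of its underside, z up. It starts standing on the inner floor of the jar, below the brush.
- rest: Steel brush rest fixed on the counter, about 206 x 66 mm. Origin: centre of its footprint on the counter, z up. It slopes down towards its own -x end.
- rest_bed: The sloped bed of the brush rest: a flat plate 206 mm (x) by 66 mm (y), tilted 15 degrees (0.26 rad). Origin: centre of the plate's upper face, 46 mm above the counter; x points up the slope, z is the face's normal. A lip 10 mm high crosses its low end at x = -100 to -106 mm.
- ledge: Narrow dark wooden ledge (a small step on two legs) fixed on the counter: 52 mm deep (x), 180 mm long (y), 90 mm high. Origin: centre of its footprint on the counter, z up.
- ledge_top (a point): Centre of the ledge's flat top, 90 mm above the counter. A spice jar stands at about +55 mm along the ledge's y axis; the rest of the top is free.
- spice: Small glass spice jar, 38 mm in diameter, 75 mm high, standing on one end of the ledge. Origin: centre of its underside. Leave it alone.
- saucer: White ceramic saucer, 120 mm across, 18 mm high, with two loose steel washers on it. Origin: centre of its underside. Leave it alone.
- stud: Chrome drive stud, 44 mm high on a 32 mm foot, standing on the counter. Origin: centre of its underside. Leave it alone.

How it is judged:
By the outcome, as a careful person would: the job done as asked, in the order asked, and still so for the second after the job is handed in, with the robot touching nothing.
It also fails if it takes over 72 s, if anything falls off the work surface, if the arm or the gripper's body presses on something with over 40 N, if the wrist force passes 120 N, or if a joint passes its speed limit or range.

### The arm

A 7-joint arm with a two-finger parallel gripper is mounted at the origin on the work surface. World frame = base frame: x ahead of the robot, y to its left, z up, the work surface at z = 0. Lengths are in m, angles in rad, forces in N, time in s.
With the tool pointing down it reaches from about 0.4 to 0.85 m from the base axis. Payload 10.4 kg.
Tool frame: the origin (TCP) lies midway between the tips of the shut fingers; the grasp point (between the pads) lies 19 mm behind it; z points along the fingers, y is the line along which they close (so a half turn about z gives the same grasp; the last joint's range is limited). The gripper opens to 87 mm and grips with 3 to 60 N. Pads are 19 mm wide; open, the fingers measure 117 mm over their backs; the gripper's body (75 mm by 190 mm) begins 51 mm behind the grasp point.
Start: joints at [-1.319, 0.332, -0.065, 1.46, 0.022, 1.35, -0.088], TCP at [0.17, 0.602, 0.223] pointing down, gripper open.
Joint ranges: [-2.6, 2.6], [-0.5, 2.12], [-1.47, 1.34], [0.16, 2.42], [-1.27, 4.41], [0.06, 2.06], [-2.6, 2.6]. Speed limits (rad/s): [2.22, 2.22, 2.79, 2.79, 3.14, 3.14, 3.14].

### API

Orientations are given as a unit quaternion [w, x, y, z].
In Python, from station import manip gives the robot as it stands.
- The arm moves only by the tool jog_arm, never from a script. Its argument "motion" is a list of rows, each a list of 5 numbers: the shift along the tool's x, y, z in cm, then the turn about the tool's z in rad, then the closure, from 0 (fully open) to 1 (shut). A call has 1 to 5 rows; each row shifts and turns the commanded pose from where the row before left it, along the tool's axes as they then stand; what a row does not reach is not made up. A row lasts 1/10 s, in which the tool goes at most 50 mm and 8.59 degrees, less where a joint would pass 70% of its speed; a pose out of reach is approached as far as the arm can. A call with a gripper value outside its range is refused whole. The fingers move at their own pace and stop on an object; "squeeze" is the grip in N (left out, the last holds). Time passes only in rows, so rows that do not move let the fingers close. It gives the time, the measured TCP pose, the force, the opening and the grip force at its end, in the units of the state.
- manip.get_state(): the state, without advancing time (a new reading comes with each control period).
- manip.grab_frame(name): name is "side" or "top" or "wrist"; returns the picture (480x640x3 uint8, red, green, blue); there is no depth.
- manip.get_calibration(name): a dict with "intrinsics" (3x3 intrinsics, pixels), "pose" (4x4, takes a point from camera to world coordinates). Camera axes: x right, y up, looking along -z (the intrinsics and any distortion apply to the point x, -y, -z); pixel columns grow to the right and rows downward; lengths in m; the calibration is good to about 2 mm. The wrist camera is an equidistant fisheye: a pixel r from the principal point sees the ray r / f radians off the axis. A picture is of the moment at which its call begins: read the wrist's pose just before it. get_calibration takes no time and is no camera call; for the wrist camera it gives the pose at the moment of the call.
- manip.job_done(): hands the job in; it is judged then, once.
The state is a dict: "time_s": time; "joint_pos": joint angles; "joint_vel": joint speeds; "joint_torque": joint torques, N m; "tcp_pos": TCP position; "tcp_rot": TCP orientation; "contact_force": force on the tool from outside, world axes, zero at the start; "ft_torque": the same for the moment, N m; "grip_width": finger opening in m; "finger_force": force on a finger pad.
Only numpy, scipy, OpenCV 4.12 (cv2) and the standard library are available. Lean on these libraries where they do the work, as an engineer would, in place of code of your own. Each camera call takes 0.05 s, during which the arm holds its last target. There are 200 camera calls.

## Working session

There is one attempt and no reset: what is moved stays moved. The work goes in short steps, Python scripts to look and compute and a tool call to move; the robot and the scene stay as the last step left them, time stands still between calls to the robot, and variables do not carry over. Pictures are saved under pics/ and viewed, at most 10 in all, crops included, and the job is handed in when it is done.

Besides the shell and the picture viewer there is one more tool, called in YAML: its name, and indented under it one key for each argument. jog_arm: Moves the arm, as the interface text tells. Its arguments: {"type":"object","properties":{"motion":{"type":"array","items":{"type":"array","items":{"type":"number"}}},"squeeze":{"type":"number"}},"required":["motion"]}

```bash
ls; mkdir -p pics
python3 - <<'E'
from station import manip
import cv2,numpy as np
for n in("side","top","wrist"):
    c=manip.get_calibration(n);print(n,np.round(c["intrinsics"],1).tolist(),np.round(c["pose"],3).tolist(),[k for k in c if k not in("intrinsics","pose")])
    cv2.imwrite(f"pics/{n}0.png",manip.grab_frame(n)[:,:,::-1])
s=manip.get_state();print(s)
E
```

```text
pics
side [[522.1, 0.0, 317.0], [0.0, 522.1, 236.1], [0.0, 0.0, 1.0]] [[-0.934, 0.216, -0.286, 0.263], [-0.358, -0.577, 0.734, 0.839], [-0.006, 0.788, 0.616, 0.808], [0.0, 0.0, 0.0, 1.0]] []
top [[468.3, 0.0, 321.5], [0.0, 468.3, 235.1], [0.0, 0.0, 1.0]] [[0.03, 0.998, -0.064, 0.506], [-1.0, 0.03, 0.004, 0.012], [0.006, 0.064, 0.998, 0.987], [0.0, 0.0, 0.0, 1.0]] []
wrist [[371.6, 0.0, 313.9], [0.0, 371.6, 230.3], [0.0, 0.0, 1.0]] [[0.271, -0.927, -0.26, 0.098], [0.963, 0.26, 0.076, 0.622], [-0.003, -0.271, 0.963, 0.385], [0.0, 0.0, 0.0, 1.0]] []
{'time_s': 0.15, 'joint_pos': array([-1.31863497,  0.33270929, -0.06470064,  1.4607467 ,  0.02163443,
        1.349928  , -0.08849099]), 'joint_vel': array([ 0.00041882, -0.00065405, -0.00078901, -0.00164195, -0.00050299,
       -0.00058422,  0.001013  ]), 'joint_torque': array([ 8.69748292e-04, -6.23625898e+01,  2.49293324e-02, -3.90147436e+01,
       -6.13553985e-02,  3.71483958e-02,  1.09345488e-04]), 'tcp_pos': array([0.16950354, 0.60126212, 0.22194841]), 'tcp_rot': array([-3.41269628e-05,  1.36932055e-01,  9.90580291e-01, -5.46465593e-04]), 'contact_force': array([-0.43253502,  0.41752116,  0.03923808]), 'ft_torque': array([ 0.01071435,  0.00581577, -0.01088698]), 'finger_force': 0.0, 'grip_width': 0.08743194914743999}
```

View pics/top0.png

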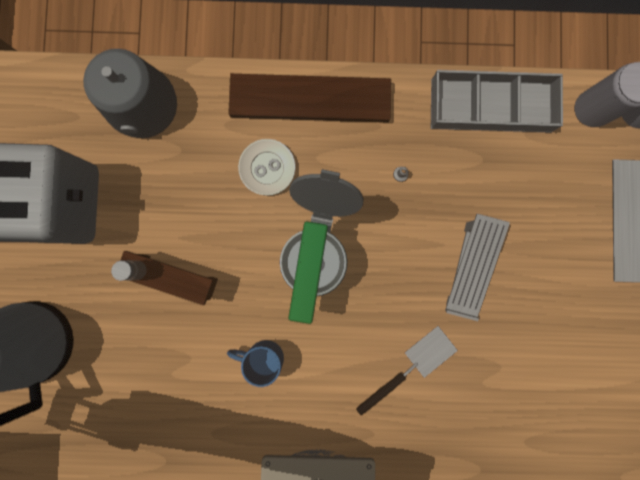

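View pics/side0.png

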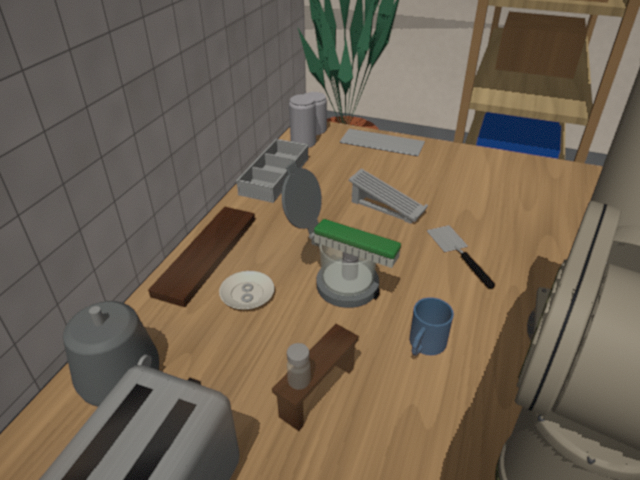

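Top view: brush (green) spans (290–327, 223–322) over the jar at about (313,262). Hinge and lid are up-image (+x), at (325,205). The rest is at (478,266), the ledge at (165,277) with the spice jar at (125,270), the saucer at (267,167), the stud at (401,174) and a mug at (262,363). In the side view the rest's high end is at (358,180) and its low end at (415,215). The ledge's free end is at (340,340).

```bash
cat > h.py <<'E'
import numpy as np,cv2
from station import manip
def ray(n,uv,c=None):
    c=c or manip.get_calibration(n);K,P=c["intrinsics"],np.array(c["pose"])
    a=(uv[0]-K[0][2])/K[0][0];b=(uv[1]-K[1][2])/K[1][1]
    d=np.array([a,-b,-1.])
    if n=="wrist":
        r=np.hypot(a,b);s=np.sin(r)/max(r,1e-9);d=np.array([a*s,-b*s,-np.cos(r)])
    d=P[:3,:3]@d;return P[:3,3],d/np.linalg.norm(d)
def onz(n,uv,z,c=None):
    o,d=ray(n,uv,c);return o+d*(z-o[2])/d[2]
def tri(r1,r2):
    (o,d),(p,e)=r1,r2;A=np.stack([d,-e],1);t=np.linalg.lstsq(A,p-o,rcond=None)[0]
    a,b=o+d*t[0],p+e*t[1];return (a+b)/2,np.linalg.norm(a-b)
def proj(n,X,c=None):
    c=c or manip.get_calibration(n);K,P=c["intrinsics"],np.array(c["pose"])
    x,y,z=P[:3,:3].T@(np.array(X)-P[:3,3]);x,y,z=x,-y,-z
    if n=="wrist":
        h=np.hypot(x,y);t=np.arctan2(h,z);x,y,z=x/h*t,y/h*t,1
    return np.array([K[0][0]*x/z+K[0][2],K[1][1]*y/z+K[1][2]])
def quad(mask,box):
    m=np.zeros(mask.shape,np.uint8);x0,y0,x1,y1=box;m[y0:y1,x0:x1]=mask[y0:y1,x0:x1]*255
    m=cv2.morphologyEx(m,cv2.MORPH_CLOSE,np.ones((5,5)))
    c=max(cv2.findContours(m,0,2)[0],key=cv2.contourArea);h=cv2.convexHull(c)
    e=.01
    while True:
        p=cv2.approxPolyDP(h,e*cv2.arcLength(h,True),True)[:,0]
        if len(p)<=4:break
        e*=1.2
    return cv2.contourArea(c),p,cv2.minAreaRect(c)
E
python3 - <<'E'
from h import *
np.set_printoptions(precision=4,suppress=True)
T=cv2.imread("pics/top0.png");S=cv2.imread("pics/side0.png")
def g(I):
    b,gg,r=[I[:,:,i].astype(int) for i in range(3)];return (gg>r+25)&(gg>b+15)
at,qt,rt=quad(g(T),(270,200,350,340));as_,qs,rs=quad(g(S),(300,200,420,280))
print("brush top",at,qt.tolist(),rt,"side",as_,qs.tolist(),rs)
for q in qt: print(" z156",onz("top",q,.156))
hT=cv2.cvtColor(T,cv2.COLOR_BGR2HSV);hS=cv2.cvtColor(S,cv2.COLOR_BGR2HSV)
print("hsv rest",hT[266,470:486].tolist()[::4],"ledge",hT[287,190].tolist(),"wood",hT[340,200].tolist(), "ledge side",hS[355,325].tolist())
a,q,r=quad(hT[:,:,1]<70,(435,200,520,330));print("rest",a,q.tolist(),r)
for p in q: print(" z.046",onz("top",p,.046))
a,q,r=quad(hT[:,:,2]<90,(110,240,225,310));print("ledge",a,q.tolist(),r)
for p in q: print(" z.09",onz("top",p,.09))
cir=[T[215:310,265:360],T[225:315,95:230],T[195:330,430:525],T[150:225,280:370]]
out=np.zeros((600,800,3),np.uint8)
for i,c in enumerate(cir):
    s=min(400/c.shape[1],300/c.shape[0]);c=cv2.resize(c,None,fx=s,fy=s,interpolation=cv2.INTER_CUBIC)
    y,x=300*(i//2),400*(i%2);out[y:y+c.shape[0],x:x+c.shape[1]]=c;print("scale",i,s)
cv2.imwrite("pics/z0.png",out)
out=np.zeros((600,800,3),np.uint8)
cir=[S[155:310,270:420],S[320:430,265:370],S[160:230,340:435]]
for i,c in enumerate(cir):
    s=min(400/c.shape[1],300/c.shape[0]);c=cv2.resize(c,None,fx=s,fy=s,interpolation=cv2.INTER_CUBIC)
    y,x=300*(i//2),400*(i%2);out[y:y+c.shape[0],x:x+c.shape[1]]=c;print("sscale",i,s)
cv2.imwrite("pics/z1.png",out)
E
```

```text
brush top 2202.5 [[326, 231], [305, 322], [289, 314], [304, 224]] ((307.4446716308594, 271.83984375), (23.596359252929688, 99.80250549316406), 9.246112823486328) side 1313.5 [[314, 228], [325, 219], [399, 247], [392, 258]] ((356.37152099609375, 237.90679931640625), (86.77601623535156, 17.3652400970459), 17.52556800842285)
 z156 [0.5668 0.0008 0.156 ]
 z156 [0.4055 0.033  0.156 ]
 z156 [0.4186 0.0616 0.156 ]
 z156 [0.5781 0.0403 0.156 ]
hsv rest [[13, 20, 112], [18, 18, 140], [17, 19, 119], [20, 19, 124]] ledge [12, 158, 71] wood [15, 124, 163] ledge side [12, 124, 82]
rest 3585.5 [[480, 214], [508, 227], [475, 320], [446, 307]] ((475.7846374511719, 266.623046875), (41.309425354003906, 103.93136596679688), 15.255118370056152)
 z.046 [ 0.6187 -0.3112  0.046 ]
 z.046 [ 0.594  -0.3681  0.046 ]
 z.046 [ 0.4059 -0.3029  0.046 ]
 z.046 [ 0.43   -0.2447  0.046 ]
ledge 2587.5 [[121, 259], [224, 283], [203, 304], [127, 279]] ((171.13583374023438, 275.15179443359375), (105.34493255615234, 34.920448303222656), 18.18904685974121)
 z.09 [0.5063 0.3894 0.09  ]
 z.09 [0.4665 0.1912 0.09  ]
 z.09 [0.4257 0.2293 0.09  ]
 z.09 [0.4687 0.3759 0.09  ]
scale 0 3.1578947368421053
scale 1 2.962962962962963
scale 2 2.2222222222222223
scale 3 4.0
sscale 0 1.935483870967742
sscale 1 2.727272727272727
sscale 2 4.2105263157894735
```

View pics/z0.png

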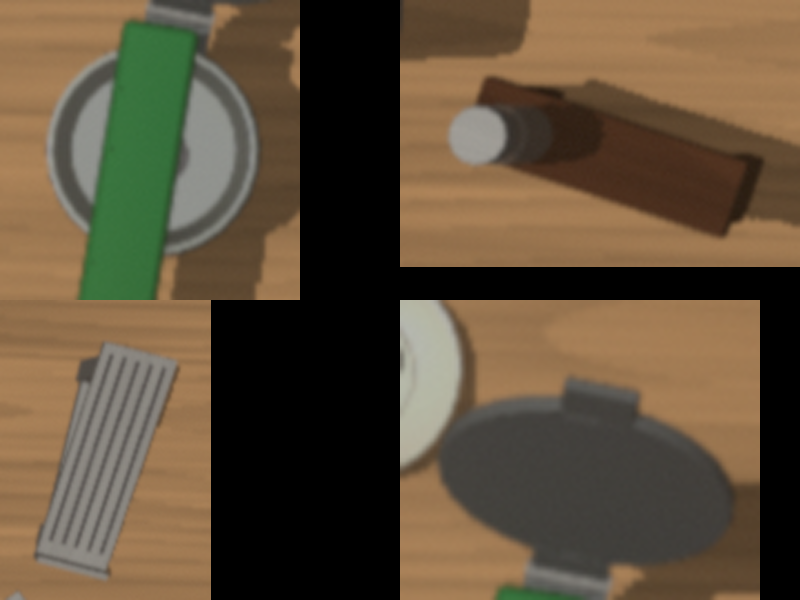

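View pics/z1.png

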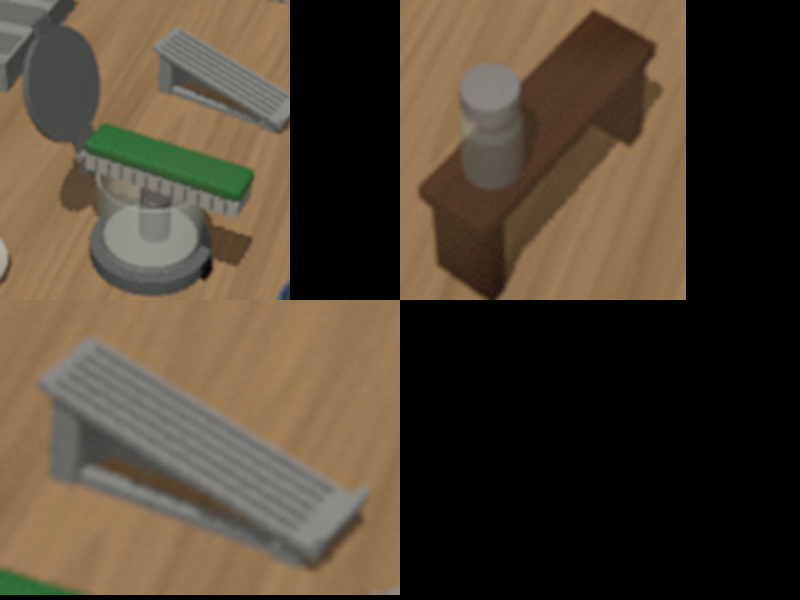

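Zoomed views:
- **Jar:** the rim centres at top (313.4,262.2), 67 px wide.
- **Ledge:** free-end corners at top (205,305) and (212,278), side (358.5,337.6) and (335.8,324.4).
- **Rest:** corners at top (477,214), (510,223), (447,311) and (478,320). The lip at the near end confirms that end is low.
- **Lid:** standing open, with the tab at top (330,175).

I'll triangulate these points.

Run:
```python
from h import *
np.set_printoptions(precision=4,suppress=True)
for n,t,s in [("ledA",(204.7,305),(358.5,337.6)),("ledB",(212.1,278),(335.8,324.4)),("ledC",(125.4,251),(273.8,389.7)),
 ("restHi+y",(477.3,214.4),(350,179.5)),("restHi-y",(510.1,223.4),(361.4,169.5)),("restLo+y",(446.7,310.7),(413.6,217)),("restLo-y",(478.2,319.7),(427.2,205.1)),
 ("brHi",(326.7,226.1),(323.2,219.6)),("brLo",(312,323),(400.7,245.4))]:
    X,e=tri(ray("top",t),ray("side",s));print(n,X,"gap",round(e,4))
j=onz("top",(313.4,262.2),.118);h=onz("top",(322,220),.121);b=onz("top",(307.4,271.8),.156)
print("jar",j,"hinge",h,np.linalg.norm((h-j)[:2]),np.arctan2(*(h-j)[1::-1]),"brush",b)
def d(p,q,z):
    v=onz("top",p,z)-onz("top",q,z);return v,np.linalg.norm(v),np.arctan2(v[1],v[0])
a=np.deg2rad(9.246);u=50*np.array([np.sin(a),-np.cos(a)]);c=np.array([307.44,271.84]);print("brush ax",d(c+u,c-u,.156))
print("rest hi",onz("top",(493.7,218.9),.0727),"lo",onz("top",(462.4,315.2),.0295))
print("tab",onz("top",(330,175),.27))
```

```text
ledA [0.4227 0.2274 0.0835] gap 0.0013
ledB [0.4727 0.2144 0.0859] gap 0.0052
ledC [0.5201 0.3834 0.0847] gap 0.0039
restHi+y [ 0.6125 -0.2983  0.0701] gap 0.0051
restHi-y [ 0.5988 -0.3639  0.0669] gap 0.0011
restLo+y [ 0.4219 -0.251   0.0272] gap 0.0019
restLo-y [ 0.403  -0.3167  0.0258] gap 0.0032
brHi [ 0.5755 -0.0004  0.1516] gap 0.001
brLo [0.402  0.0205 0.1462] gap 0.0019
jar [0.511  0.0219 0.118 ] hinge [0.5896 0.0083 0.121 ] 0.07982230270556348 -0.17107340228234166 brush [0.4935 0.0316 0.156 ]
brush ax (array([ 0.1749, -0.0229,  0.    ]), np.float64(0.1763537985689023), np.float64(-0.13027481161974286))
rest hi [ 0.6067 -0.3291  0.0727] lo [ 0.4131 -0.2827  0.0295]
tab [ 0.6455 -0.0014  0.27  ]
```

jog_arm:
  motion:
    - [-1.5,-1.5,0,0,0]
    - [-3,-3,0,0,0]
    - [-3,-3,0,0,0]
    - [-3,-3,0,0,0]
    - [-3,-3,0,0,0]
  squeeze: 25

```text
time_s: 0.65
tcp_pos: [0.2635, 0.4333, 0.2223]
tcp_rot: [-0.0, 0.137, 0.991, -0.0]
contact_force: [1.2, 0.8, 1.3]
grip_width: 0.087
finger_force: 0.0
```

jog_arm:
  motion:
    - [-3,-3,0,0,0]
    - [-3,-3,0,0,0]
    - [-3,-3,0,0,0]
    - [-3,-3,0,0,0]
    - [-3,-3,0,0,0]

```text
time_s: 1.15
tcp_pos: [0.367, 0.2482, 0.2225]
tcp_rot: [-0.0, 0.137, 0.991, 0.0]
contact_force: [1.3, 0.3, 1.1]
grip_width: 0.0869
finger_force: 0.0
```

jog_arm:
  motion:
    - [-3,-3,0,0,0]
    - [-3,-3,0,0,0]
    - [-3,-3,0,0,0]
    - [-3,-3,0,0,0]
    - [-3,-3,0,0,0]

```text
time_s: 1.65
tcp_pos: [0.4707, 0.0632, 0.2226]
tcp_rot: [0.0, 0.137, 0.991, 0.0]
contact_force: [1.3, 1.1, -0.9]
grip_width: 0.087
finger_force: 0.0
```

jog_arm:
  motion:
    - [-2,-1.6,0,0,0]
    - [-1,-0.8,0,0,0]
    - [0,0,0,-0.07,0]
    - [0,0,0,-0.064,0]
    - [0,0,0,0,0]

```text
time_s: 2.15
tcp_pos: [0.4925, 0.0335, 0.2223]
tcp_rot: [-0.0, 0.07, 0.998, -0.0]
contact_force: [-0.6, -0.2, 0.7]
grip_width: 0.0871
finger_force: 0.0
```

Run:
```python
from h import *
c=manip.get_calibration("wrist");cv2.imwrite("pics/w1.png",manip.grab_frame("wrist")[:,:,::-1])
s=manip.get_state();print(s["tcp_pos"],s["tcp_rot"],s["joint_pos"])
I=cv2.imread("pics/w1.png");b,g,r=[I[:,:,i].astype(int) for i in range(3)]
m=((g>r+25)&(g>b+15)).astype(np.uint8)
k=max(cv2.findContours(m,0,2)[0],key=cv2.contourArea);h=cv2.convexHull(k)
P=np.array([onz("wrist",p[0],.156,c)[:2] for p in h]);R=cv2.minAreaRect((P*1000).astype(np.float32));print(R,cv2.boxPoints(R))
```

```text
[0.49247235 0.03359092 0.22239887] [-1.30411079e-04  7.10156499e-02  9.97475193e-01  9.22584457e-06] [-0.67278571  0.02454765  0.52616484  1.82376567 -0.01288211  1.29687088
  1.2853817 ]
((470.4104309082031, 32.54286193847656), (42.94560623168945, 132.69618225097656), 82.6735610961914) [[401.86578    19.70623  ]
 [533.4786      2.7845078]
 [538.9551     45.379494 ]
 [407.3423     62.301216 ]]
```

View pics/w1.png

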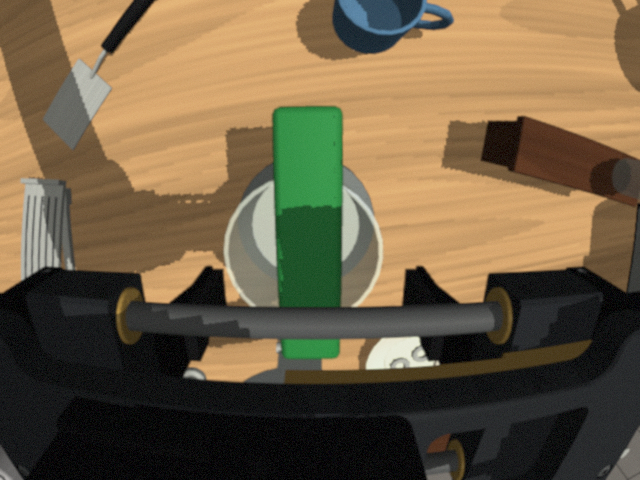

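Wrist view: the brush lies between the fingers, at columns 275–342 and rows 107–358. Its width measures 43 mm on z=0.156, so the height is right. I'll descend, grip and lift.

jog_arm:
  motion:
    - [-0.1,-0.4,2,0,0]
    - [0,0,3,0,0]
    - [0,0,3,0,0]
    - [0,0,1.6,0,0]
    - [0,0,0,0,0]

```text
time_s: 2.7
tcp_pos: [0.4915, 0.0294, 0.1245]
tcp_rot: [-0.002, 0.071, 0.997, -0.001]
contact_force: [0.0, 0.1, 0.0]
grip_width: 0.0867
finger_force: 0.0
```

jog_arm:
  motion:
    - [0,0,0,0,0.8]
    - [0,0,0,0,0.8]
    - [0,0,0,0,0.8]
    - [0,0,0,0,0.8]
    - [0,0,0,0,0.8]

```text
time_s: 3.2
tcp_pos: [0.4932, 0.0296, 0.1269]
tcp_rot: [0.0, 0.07, 0.998, 0.0]
contact_force: [-0.5, 0.2, 0.8]
grip_width: 0.0548
finger_force: 0.0
```

jog_arm:
  motion:
    - [0,0,0,0,1]
    - [0,0,0,0,1]
    - [0,0,0,0,1]
    - [0,0,0,0,1]
    - [0,0,0,0,1]

```text
time_s: 3.7
tcp_pos: [0.4931, 0.0295, 0.1266]
tcp_rot: [0.0, 0.07, 0.998, 0.0]
contact_force: [-1.5, -0.3, 2.9]
grip_width: 0.044
finger_force: 25.0
```

jog_arm:
  motion:
    - [0,0,-0.5,0,1]
    - [0,0,-2,0,1]
    - [0,0,-2,0,1]
    - [0,0,-2,0,1]
    - [0,0,-1,0,1]

```text
time_s: 4.2
tcp_pos: [0.4935, 0.0295, 0.2031]
tcp_rot: [0.001, 0.07, 0.998, 0.0]
contact_force: [0.1, -0.2, -0.9]
grip_width: 0.0437
finger_force: 25.0
```

jog_arm:
  motion:
    - [-0.4,-2.5,0,0,1]
    - [-0.6,-4,0,0,1]
    - [-0.6,-4,0,0,1]
    - [-0.6,-4,0,0,1]
    - [-0.6,-4,0,0,1]

```text
time_s: 4.7
tcp_pos: [0.4944, -0.159, 0.2013]
tcp_rot: [-0.0, 0.07, 0.998, 0.0]
contact_force: [0.6, 0.4, -1.2]
grip_width: 0.0439
finger_force: 25.0
```

jog_arm:
  motion:
    - [-0.6,-4,0,0,1]
    - [-0.6,-4,0,0,1]
    - [-0.6,-4,0,0,1]
    - [-0.5,-2.4,0,0,1]
    - [0,0,0,0.094,1]

```text
time_s: 5.2
tcp_pos: [0.4957, -0.3076, 0.2011]
tcp_rot: [-0.001, 0.12, 0.993, -0.001]
contact_force: [-1.2, 0.9, -1.1]
grip_width: 0.0434
finger_force: 25.0
```

Run:
```python
from h import *
c=manip.get_calibration("wrist");cv2.imwrite("pics/w2.png",manip.grab_frame("wrist")[:,:,::-1]);cv2.imwrite("pics/t2.png",manip.grab_frame("top")[:,:,::-1]);cv2.imwrite("pics/s2.png",manip.grab_frame("side")[:,:,::-1])
s=manip.get_state();print(s["tcp_pos"],s["tcp_rot"],s["joint_pos"],s["grip_width"])
# canister / jar crops and rest crop
T=cv2.imread("pics/t2.png");S=cv2.imread("pics/s2.png");W=cv2.imread("pics/w2.png")
out=np.zeros((600,800,3),np.uint8)
for i,cc in enumerate([T[220:310,270:360],S[220:310,310:400],cv2.resize(W,(400,300)),T[195:330,400:530]]):
    f=min(400/cc.shape[1],300/cc.shape[0]);cc=cv2.resize(cc,None,fx=f,fy=f,interpolation=cv2.INTER_CUBIC)
    y,x=300*(i//2),400*(i%2);out[y:y+cc.shape[0],x:x+cc.shape[1]]=cc;print(i,f)
cv2.imwrite("pics/z2.png",out)
```

```text
[ 0.49713988 -0.30318316  0.20090997] [-5.64307457e-04  1.16428452e-01  9.93198918e-01  7.81482955e-05] [-0.1972834   0.31403045  0.81858528  1.64431328 -0.23671601  1.28769079
  2.00119995] 0.04363442745597499
0 3.3333333333333335
1 3.3333333333333335
2 1.0
3 2.2222222222222223
```

View pics/z2.png

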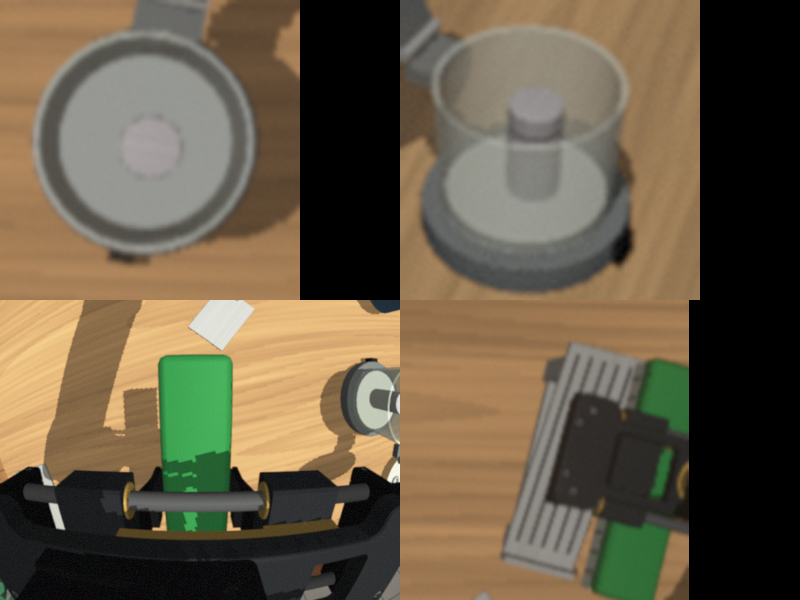

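View: the canister cap is at top (315.6,264.1) and side (351,251), near the jar's centre at (313.5,262.6). The brush is held straight and parallel to the rest. I'll lower it now.

jog_arm:
  motion:
    - [0,0,3,0,1]
    - [0,0,3,0,1]
    - [0,0,3,0,1]
    - [0,0,2,0,1]
    - [0,0,0,0,1]

```text
time_s: 5.85
tcp_pos: [0.4961, -0.3012, 0.0888]
tcp_rot: [-0.002, 0.115, 0.993, 0.001]
contact_force: [0.1, 0.3, -0.8]
grip_width: 0.0438
finger_force: 25.0
```

jog_arm:
  motion:
    - [0,0,0.5,0,1]
    - [0,0,0.5,0,1]
    - [0,0,0.3,0,1]
    - [0,0,0.3,0,1]
    - [0,0,0,0,1]
  squeeze: 10

```text
time_s: 6.35
tcp_pos: [0.4973, -0.3033, 0.0754]
tcp_rot: [-0.0, 0.117, 0.993, 0.0]
contact_force: [-0.9, -0.5, -0.7]
grip_width: 0.0442
finger_force: 10.0
```

Run:
```python
from h import *
np.set_printoptions(precision=4,suppress=True)
X,e=tri(ray("top",(315.6,264.1)),ray("side",(351.1,250.9)));print("can top",X,e, onz("top",(315.6,264.1),.1),"jar",onz("top",(313.5,262.6),.118))
```

```text
can top [0.5063 0.0175 0.0992] 0.002693662719442974 [0.5076 0.0179 0.1   ] jar [0.5102 0.0217 0.118 ]
```

jog_arm:
  motion:
    - [0,0,0.3,0,1]
    - [0,0,0.2,0,1]
    - [0,0,0.2,0,1]
    - [0,0,0.2,0,1]
    - [0,0,0,0,1]
  squeeze: 8

```text
time_s: 6.85
tcp_pos: [0.4973, -0.3034, 0.0663]
tcp_rot: [-0.0, 0.117, 0.993, 0.0]
contact_force: [-0.4, 0.4, 0.4]
grip_width: 0.0437
finger_force: 8.0
```

jog_arm:
  motion:
    - [0,0,0.3,0,1]
    - [0,0,0.3,0,1]
    - [0,0,0.3,0,1]
    - [0,0,0.2,0,1]
    - [0,0,0,0,1]

```text
time_s: 7.35
tcp_pos: [0.4972, -0.3033, 0.0552]
tcp_rot: [-0.0, 0.117, 0.993, 0.0]
contact_force: [0.0, 0.1, -0.7]
grip_width: 0.0441
finger_force: 8.0
```

Run:
```python
from h import *
S=manip.grab_frame("side")[:,:,::-1];cv2.imwrite("pics/s3.png",cv2.resize(S[140:260,320:480],(800,600),interpolation=cv2.INTER_CUBIC))
s=manip.get_state();print(s["tcp_pos"],s["contact_force"])
```

```text
[ 0.49732948 -0.30335693  0.05535348] [-0.50352207  0.35956817 -1.33693546]
```

View pics/s3.png

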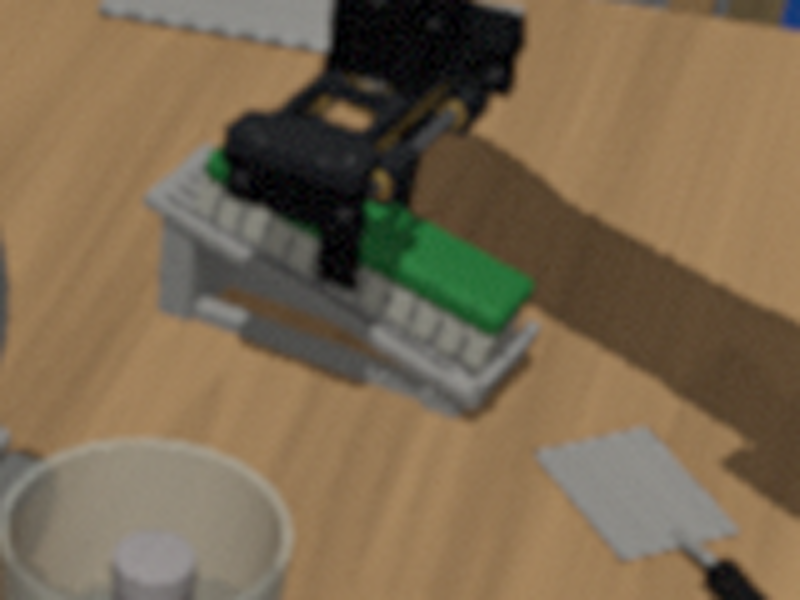

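The brush lies along the slope inside the lip (lip at (500,370) in the crop), nearly flush. I'll settle it, release and lift.

jog_arm:
  motion:
    - [0,0,0.2,0,1]
    - [0,0,0,0,1]
    - [0,0,0,0,0.3]
    - [0,0,0,0,0.2]
    - [0,0,0,0,0.2]

```text
time_s: 7.9
tcp_pos: [0.4975, -0.3034, 0.0536]
tcp_rot: [0.0, 0.117, 0.993, 0.0]
contact_force: [0.3, -0.1, -0.7]
grip_width: 0.0602
finger_force: 0.0
```

jog_arm:
  motion:
    - [0,0,0,0,0.2]
    - [0,0,0,0,0.2]
    - [0,0,-1,0,0.2]
    - [0,0,-3,0,0.2]
    - [0,0,-4,0,0.2]

```text
time_s: 8.4
tcp_pos: [0.4963, -0.3029, 0.1338]
tcp_rot: [-0.001, 0.117, 0.993, 0.0]
contact_force: [0.6, 0.1, 0.3]
grip_width: 0.0693
finger_force: 0.0
```

jog_arm:
  motion:
    - [0,0,-4,0,0.35]
    - [0,0,-4,0,0.35]
    - [0,0,-2,0,0.35]
    - [0,0,0,0,0.35]
    - [0,0,0,0,0.35]

```text
time_s: 8.9
tcp_pos: [0.4973, -0.3034, 0.2337]
tcp_rot: [0.0, 0.117, 0.993, 0.0]
contact_force: [0.6, -0.2, 0.0]
grip_width: 0.057
finger_force: 0.0
```

jog_arm:
  motion:
    - [0.5,2.5,0,0,0.35]
    - [0.8,4,0,0,0.35]
    - [0.8,4,0,0,0.35]
    - [0.8,4,0,0,0.35]
    - [0.8,4,0,0,0.35]

```text
time_s: 9.4
tcp_pos: [0.5035, -0.1131, 0.2323]
tcp_rot: [-0.001, 0.117, 0.993, -0.0]
contact_force: [0.3, 1.2, -0.6]
grip_width: 0.0563
finger_force: 0.0
```

jog_arm:
  motion:
    - [0.8,4,0,0,0.35]
    - [0.8,4,0,0,0.35]
    - [0.8,4,0,0,0.35]
    - [0.45,1,0,-0.07,0.35]
    - [0,0,0,0,0.35]

```text
time_s: 9.9
tcp_pos: [0.506, 0.0204, 0.2322]
tcp_rot: [-0.001, 0.08, 0.997, -0.0]
contact_force: [-0.2, -0.1, -0.4]
grip_width: 0.0566
finger_force: 0.0
```

Run:
```python
from h import *
np.set_printoptions(precision=4,suppress=True)
s=manip.get_state();print(s["tcp_pos"],s["tcp_rot"],s["joint_pos"])
c=manip.get_calibration("wrist");W=manip.grab_frame("wrist")[:,:,::-1]
T=manip.grab_frame("top")[:,:,::-1];S=manip.grab_frame("side")[:,:,::-1]
for X in [(.5075,.018,.1),(.51,.022,.118)]: print(X,"wrist px",proj("wrist",X,c))
out=np.zeros((600,800,3),np.uint8)
for i,cc in enumerate([W[130:380,150:480],S[140:260,320:480],T[195:330,420:540],S[150:320,260:420]]):
    f=min(400/cc.shape[1],300/cc.shape[0]);cc=cv2.resize(cc,None,fx=f,fy=f,interpolation=cv2.INTER_CUBIC)
    y,x=300*(i//2),400*(i%2);out[y:y+cc.shape[0],x:x+cc.shape[1]]=cc;print(i,f)
cv2.imwrite("pics/z3.png",out)
```

```text
[0.506  0.0204 0.2322] [-0.0012  0.0797  0.9968 -0.0003] [-0.7075  0.0529  0.6045  1.7806 -0.0308  1.3199  1.3153]
(0.5075, 0.018, 0.1) wrist px [311.9495 222.6454]
(0.51, 0.022, 0.118) wrist px [317.3956 230.7153]
0 1.2
1 2.5
2 2.2222222222222223
3 1.7647058823529411
```

View pics/z3.png

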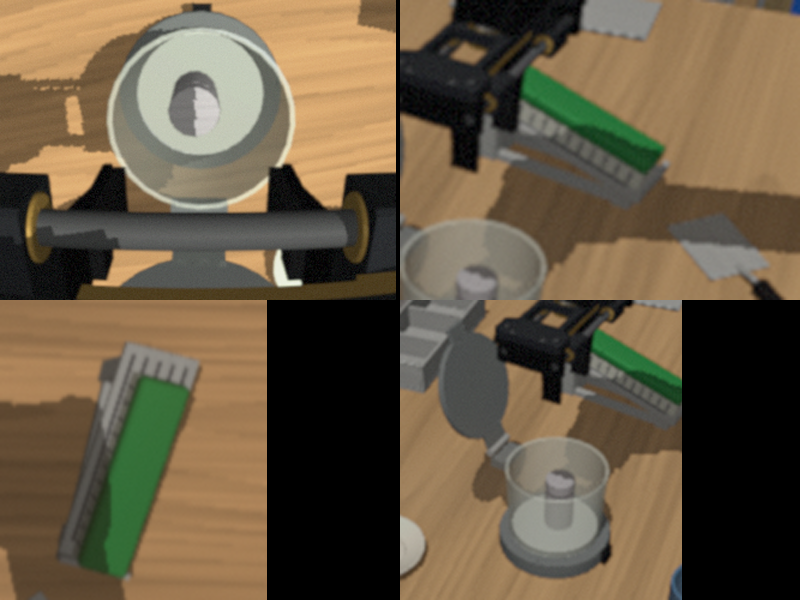

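The brush lies straight on the bed, and the apparent sideways offset is parallax. The canister's cap is at wrist pixel (312.5,221.7) and I predicted (312,222.6), so the measured position holds. I'll descend into the jar.

jog_arm:
  motion:
    - [-0.1,-0.2,2,0,0.35]
    - [0,0,4,0,0.35]
    - [0,0,4,0,0.35]
    - [0,0,2,0,0.35]
    - [0,0,0,0,0.35]

```text
time_s: 10.55
tcp_pos: [0.5056, 0.0141, 0.1109]
tcp_rot: [-0.002, 0.084, 0.996, -0.001]
contact_force: [-0.3, -0.5, 1.0]
grip_width: 0.0565
finger_force: 0.0
```

jog_arm:
  motion:
    - [0,0,1,0,0.35]
    - [0,0,1.5,0,0.35]
    - [0,0,1.5,0,0.35]
    - [0,0,0.8,0,0.35]
    - [0,0,0,0,0.35]
  squeeze: 20

```text
time_s: 11.05
tcp_pos: [0.5076, 0.0158, 0.0654]
tcp_rot: [-0.0, 0.083, 0.997, -0.0]
contact_force: [0.4, -0.4, 0.1]
grip_width: 0.0564
finger_force: 0.0
```

jog_arm:
  motion:
    - [0,0,0,0,0.7]
    - [0,0,0,0,0.9]
    - [0,0,0,0,0.9]
    - [0,0,0,0,0.9]
    - [0,0,0,0,0.9]

```text
time_s: 11.55
tcp_pos: [0.508, 0.0163, 0.066]
tcp_rot: [0.0, 0.082, 0.997, 0.0]
contact_force: [-0.1, -0.1, 4.0]
grip_width: 0.0354
finger_force: 20.0
```

jog_arm:
  motion:
    - [0,0,0,0,0.9]
    - [0,0,-1,0,0.9]
    - [0,0,-2,0,0.9]
    - [0,0,-3,0,0.9]
    - [0,0,-3,0,0.9]
  squeeze: 30

```text
time_s: 12.05
tcp_pos: [0.507, 0.0156, 0.1566]
tcp_rot: [-0.001, 0.083, 0.997, -0.0]
contact_force: [1.1, 0.5, -0.9]
grip_width: 0.0353
finger_force: 30.0
```

jog_arm:
  motion:
    - [0,0,-3,0,0.9]
    - [0,0,-2,0,0.9]
    - [0,0,-1,0,0.9]
    - [0,0,0,0,0.9]
    - [0,0,0,0,0.9]

```text
time_s: 12.55
tcp_pos: [0.5071, 0.016, 0.2146]
tcp_rot: [-0.001, 0.082, 0.997, -0.0]
contact_force: [-0.5, -0.2, -0.6]
grip_width: 0.0354
finger_force: 30.0
```

Run:
```python
from h import *
s=manip.get_state();print(s["tcp_pos"],s["tcp_rot"],s["joint_pos"],s["contact_force"],s["grip_width"])
S=manip.grab_frame("side")[:,:,::-1];T=manip.grab_frame("top")[:,:,::-1];c=proj("side",s["tcp_pos"]).astype(int);print(c)
a=cv2.resize(S[c[1]-60:c[1]+80,c[0]-70:c[0]+70],(400,400),interpolation=2);b=cv2.resize(S[300:430,240:370],(400,400),interpolation=2)
cv2.imwrite("pics/z4.png",np.hstack([a,b]))
```

```text
[0.50706533 0.01601479 0.21463308] [-5.93395430e-04  8.22959179e-02  9.96607749e-01 -1.58629415e-04] [-0.70662528  0.06774898  0.61777048  1.80589137 -0.04080435  1.28189792
  1.32775818] [-0.52942278 -0.16887249 -0.58650815] 0.035351579204705025
[352 205]
```

View pics/z4.png

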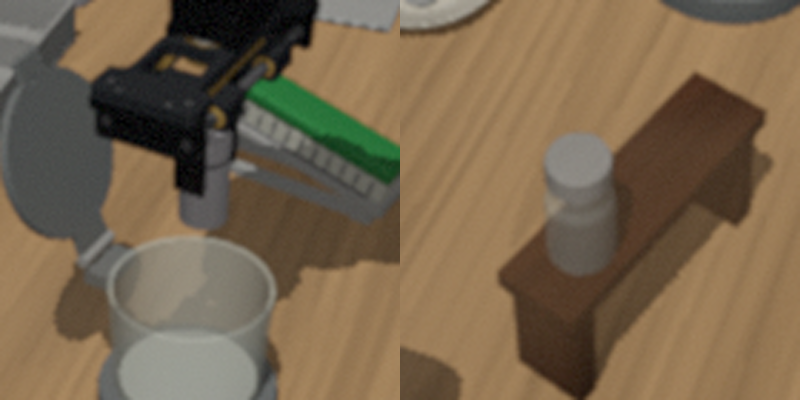

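Left: the canister hangs upright in the grip above the empty jar. Right: the ledge's free end is clear, with the spice jar at the far end of it. I'll move over the ledge.

jog_arm:
  motion:
    - [0.7,2,0,0,0.9]
    - [1,3,0,0,0.9]
    - [1.2,3,0,0,0.9]
    - [1.2,3,0,0,0.9]
    - [1.2,3,0,0,0.9]

```text
time_s: 13.15
tcp_pos: [0.4774, 0.1638, 0.2145]
tcp_rot: [-0.001, 0.082, 0.997, -0.0]
contact_force: [0.7, 0.0, -1.3]
grip_width: 0.0354
finger_force: 30.0
```

jog_arm:
  motion:
    - [1.2,3,0,0,0.9]
    - [1,3,0,0,0.9]
    - [0.8,2.5,0,0,0.9]
    - [0.3,1.5,0,0,0.9]
    - [0,0,0,0.11,0.9]

```text
time_s: 13.65
tcp_pos: [0.4613, 0.2688, 0.2144]
tcp_rot: [-0.001, 0.136, 0.991, -0.001]
contact_force: [0.4, -0.4, -0.6]
grip_width: 0.0354
finger_force: 30.0
```

Run:
```python
from h import *
manip.grab_frame("side");s=manip.get_state();print(s["tcp_pos"],s["tcp_rot"],s["joint_pos"])
c=manip.get_calibration("wrist");W=manip.grab_frame("wrist")[:,:,::-1]
T=manip.grab_frame("top")[:,:,::-1];S=manip.grab_frame("side")[:,:,::-1]
for n,I in(("w4",W),("t4",T),("s4",S)):cv2.imwrite(f"pics/{n}.png",I)
# ledge edges in wrist: dark mask -> cast on z=.09, express in assumed ledge frame
h=cv2.cvtColor(W,cv2.COLOR_BGR2HSV);m=((h[:,:,2]<95)&(h[:,:,1]>90)&(h[:,:,0]<25))
ys,xs=np.nonzero(m);P=np.array([onz("wrist",(x,y),.09,c) for x,y in zip(xs,ys)])
a=-.274;L=(P[:,:2]-[.4714,.3054])@np.array([[np.cos(a),-np.sin(a)],[np.sin(a),np.cos(a)]])
for v in range(-95,60,10):
    k=(abs(L[:,1]*1000-v)<2)&(abs(L[:,0])<.06)
    if k.sum():print(v,k.sum(),np.percentile(L[k,0]*1000,[2,98]).round(1))
```

```text
[0.4618478  0.26732922 0.21455204] [-4.09447693e-04  1.41472566e-01  9.89941803e-01 -7.56706785e-04] [-0.98193091  0.1329641   0.40815854  1.73377648 -0.05420549  1.28767118
  0.72514704]
-95 8 [54.8 59.4]
-85 260 [-25.9  44.4]
-75 265 [-28.9  49. ]
-65 276 [-32.7  24.1]
-55 161 [-26.2  13.1]
-45 133 [-26.1   8.9]
-35 120 [-26.    8.7]
-25 58 [-25.9   8.3]
-15 37 [-25.9  23.5]
-5 31 [-25.   56.1]
5 104 [-25.1  54.3]
15 197 [-24.4  57.5]
25 218 [-24.9  25.1]
35 231 [-24.7  54.6]
45 73 [-31.  49.]
55 75 [-31.2 -17.2]
```

The wrist view on z=0.09 puts the ledge's near edge at −26 mm from my centre line, as it should be. The TCP is 1 mm off that line and 40 mm along the free end. I'll lower the canister.

jog_arm:
  motion:
    - [0,0,2,0,0.9]
    - [0,0,3,0,0.9]
    - [0,0,2,0,0.9]
    - [0,0,1,0,0.9]
    - [0,0,0,0,0.9]

```text
time_s: 14.35
tcp_pos: [0.4617, 0.266, 0.1346]
tcp_rot: [-0.001, 0.137, 0.991, -0.001]
contact_force: [0.6, -0.3, -0.9]
grip_width: 0.0352
finger_force: 30.0
```

jog_arm:
  motion:
    - [0,0,0.2,0,0.9]
    - [0,0,0.2,0,0.9]
    - [0,0,0.1,0,0.9]
    - [0,0,0.1,0,0.9]
    - [0,0,0,0,0.9]

```text
time_s: 14.85
tcp_pos: [0.4621, 0.267, 0.1297]
tcp_rot: [0.0, 0.137, 0.991, 0.0]
contact_force: [-0.8, 0.0, -0.7]
grip_width: 0.0353
finger_force: 30.0
```

jog_arm:
  motion:
    - [0,0,0.1,0,0.9]
    - [0,0,0.1,0,0.9]
    - [0,0,0,0,0.9]
    - [0,0,0,0,0.9]

```text
time_s: 15.25
tcp_pos: [0.4621, 0.2669, 0.1275]
tcp_rot: [-0.0, 0.137, 0.991, 0.0]
contact_force: [0.1, 0.6, -1.0]
grip_width: 0.0352
finger_force: 30.0
```

jog_arm:
  motion:
    - [0,0,0.1,0,0.9]
    - [0,0,0,0,0.9]
    - [0,0,0,0,0.9]

```text
time_s: 15.55
tcp_pos: [0.4621, 0.2669, 0.1265]
tcp_rot: [-0.0, 0.137, 0.991, 0.0]
contact_force: [0.5, -0.1, -0.1]
grip_width: 0.0354
finger_force: 30.0
```

jog_arm:
  motion:
    - [0,0,0.1,0,0.9]
    - [0,0,0,0,0.9]
    - [0,0,0,0,0.9]

```text
time_s: 15.85
tcp_pos: [0.4623, 0.267, 0.126]
tcp_rot: [0.0, 0.137, 0.991, 0.0]
contact_force: [-0.9, -1.1, 4.6]
grip_width: 0.0355
finger_force: 30.0
```

Contact is made (4.6 N), so I'll release gently and lift straight up.

jog_arm:
  motion:
    - [0,0,0,0,0.5]
    - [0,0,0,0,0.4]
    - [0,0,0,0,0.3]
    - [0,0,0,0,0.3]
    - [0,0,0,0,0.3]

```text
time_s: 16.35
tcp_pos: [0.4621, 0.2669, 0.1254]
tcp_rot: [-0.0, 0.137, 0.991, -0.0]
contact_force: [0.1, 0.5, 0.6]
grip_width: 0.0599
finger_force: 0.0
```

jog_arm:
  motion:
    - [0,0,-1,0,0.3]
    - [0,0,-2,0,0.3]
    - [0,0,-4,0,0.3]
    - [0,0,-5,0,0.3]
    - [0,0,-5,0,0.3]

```text
time_s: 16.85
tcp_pos: [0.4618, 0.2664, 0.2981]
tcp_rot: [0.0, 0.137, 0.991, 0.0]
contact_force: [1.3, 1.0, 0.5]
grip_width: 0.061
finger_force: 0.0
```

jog_arm:
  motion:
    - [0,0,-4,0,0.3]
    - [0,0,-2,0,0.3]
    - [0,0,0,0,1]
    - [0,0,0,0,1]
    - [0,0,0,0,1]

```text
time_s: 17.35
tcp_pos: [0.4617, 0.2667, 0.3545]
tcp_rot: [-0.001, 0.137, 0.991, -0.001]
contact_force: [0.9, -0.3, -1.0]
grip_width: 0.0444
finger_force: 0.0
```

Run:
```python
from h import *
np.set_printoptions(precision=4,suppress=True)
s=manip.get_state();print(s["tcp_pos"],s["tcp_rot"],s["joint_pos"])
T=manip.grab_frame("top")[:,:,::-1];S=manip.grab_frame("side")[:,:,::-1]
cv2.imwrite("pics/t5.png",T);cv2.imwrite("pics/s5.png",S)
g=lambda X:proj("side",X)
# canister blob in side view near the expected axis
h=cv2.cvtColor(S,cv2.COLOR_BGR2HSV);m=(h[:,:,1]<50).astype(np.uint8)
a,b=g((.462,.267,.09)),g((.462,.267,.16));print("expected base/top px",a,b)
n,l,st,ce=cv2.connectedComponentsWithStats(m)
for i in range(1,n):
    if st[i,4]>150 and abs(ce[i]-(a+b)/2).max()<25:print(st[i],ce[i])
```

```text
[0.4617 0.2667 0.3545] [-0.0006  0.137   0.9906 -0.0006] [-0.9933  0.0834  0.4169  1.4938 -0.0336  1.5732  0.7183]
expected base/top px [330.1885 345.214 ] [330.5797 317.7509]
[321 311  22  42 794] [331.3237 331.1524]
```

The canister stands on the ledge: its blob is at side (331.3,331.2), 22x42 px, and I expected (330.4,331.5). Next I'll go over and behind the lid with shut fingers.

jog_arm:
  motion:
    - [-2,-1.3,0,0,1]
    - [-3.3,-2.15,0,0,1]
    - [-3.3,-2.15,0,0,1]
    - [-3.3,-2.15,0,0,1]
    - [-3.3,-2.15,0,0,1]

```text
time_s: 17.95
tcp_pos: [0.5822, 0.1292, 0.3549]
tcp_rot: [-0.0, 0.137, 0.991, -0.0]
contact_force: [0.9, 0.7, -0.9]
grip_width: 0.0023
finger_force: 0.0
```

jog_arm:
  motion:
    - [-3.3,-2.15,0,0,1]
    - [-3.3,-2.15,0,0,1]
    - [-3.3,-2.15,0,0,1]
    - [-3.3,-2.15,0,0,1]
    - [-2.5,-1.6,0,0,1]

```text
time_s: 18.45
tcp_pos: [0.7058, -0.0127, 0.3541]
tcp_rot: [-0.001, 0.138, 0.99, -0.001]
contact_force: [0.4, 0.7, 0.3]
grip_width: 0.0003
finger_force: 0.0
```

jog_arm:
  motion:
    - [0,0,0,-0.11,1]
    - [0,0,0,0,1]
    - [0,0,0,0,1]

```text
time_s: 18.75
tcp_pos: [0.7048, -0.0099, 0.355]
tcp_rot: [-0.0, 0.083, 0.997, 0.0]
contact_force: [-0.1, 0.5, -0.2]
grip_width: 0.0005
finger_force: 0.0
```

Run:
```python
from h import *
np.set_printoptions(precision=4,suppress=True)
s=manip.get_state();print(s["tcp_pos"],s["tcp_rot"],s["joint_pos"],s["grip_width"])
T=cv2.imread("pics/t5.png");S=cv2.imread("pics/s5.png")
# tab end: extreme of dark grey lid blob in both old views
for n,I,b in(("top",T,(280,150,375,225)),("side",S,(270,155,325,245))):
    h=cv2.cvtColor(I,cv2.COLOR_BGR2HSV);m=(h[:,:,1]<60)&(h[:,:,2]<110);k=np.zeros(m.shape,np.uint8);x0,y0,x1,y1=b;k[y0:y1,x0:x1]=m[y0:y1,x0:x1]
    c=max(cv2.findContours(k,0,2)[0],key=cv2.contourArea)[:,0];print(n,cv2.boundingRect(c),c[c[:,1].argmin()],cv2.fitEllipse(c))
for th in(1.75,1.85,1.95):
    r=.162*np.cos(th);X=np.array([.5914,.0083,.121])+np.array([-r*.9864,r*.1643,.162*np.sin(th)]);print(th,X,proj("top",X),proj("side",X))
```

```text
[ 0.7048 -0.0099  0.355 ] [-0.0004  0.0834  0.9965  0.0002] [-0.3809  0.5479  0.6012  0.9786 -0.3018  1.692   1.5152] 0.00046802892113657896
top (290, 170, 73, 50) [322 170] ((325.9149169921875, 194.55551147460938), (43.269874572753906, 70.93677520751953), 106.09860229492188)
side (270, 155, 55, 90) [300 155] ((301.8208923339844, 191.83895874023438), (49.424095153808594, 88.40287017822266), 173.6029052734375)
1.75 [0.6199 0.0036 0.2804] [326.4353 190.2632] [301.4494 163.9337]
1.85 [0.6354 0.001  0.2767] [328.3818 180.6275] [294.8253 163.5508]
1.95 [ 0.6506 -0.0016  0.2715] [330.2228 171.5983] [288.5244 163.8998]
```

The lid is at about 1.94 rad, with the tab tip at x≈0.65, z≈0.27. The finger is 45 mm behind it. I'll descend, then push.

jog_arm:
  motion:
    - [0,0,2,0,1]
    - [0,0,4,0,1]
    - [0,0,4,0,1]
    - [0,0,2.3,0,1]
    - [0,0,1,0,1]

```text
time_s: 19.25
tcp_pos: [0.7036, -0.0088, 0.22]
tcp_rot: [-0.002, 0.083, 0.997, 0.0]
contact_force: [-0.6, 0.6, -0.0]
grip_width: 0.0008
finger_force: 0.0
```

jog_arm:
  motion:
    - [1,0,0,0,1]
    - [1,0,0,0,1]
    - [1,0,0,0,1]
    - [1,0,0,0,1]
    - [0,0,0,0,1]

```text
time_s: 19.75
tcp_pos: [0.6653, -0.003, 0.2242]
tcp_rot: [0.001, 0.082, 0.997, 0.001]
contact_force: [0.3, 0.8, -0.3]
grip_width: 0.0004
finger_force: 0.0
```

jog_arm:
  motion:
    - [1,0,0,0,1]
    - [1.5,0,0,0,1]
    - [1.5,0,0.1,0,1]
    - [1,0,0.1,0,1]
    - [1,0,0,0,1]

```text
time_s: 20.25
tcp_pos: [0.6063, 0.0063, 0.2211]
tcp_rot: [0.001, 0.082, 0.997, 0.0]
contact_force: [1.6, 0.0, 0.8]
grip_width: 0.0007
finger_force: 0.5
```

jog_arm:
  motion:
    - [1.3,0,0.1,0,1]
    - [1.3,0,0.2,0,1]
    - [1.3,0,0.3,0,1]
    - [1.2,0,0.5,0,1]
    - [0,0,0,0,1]

```text
time_s: 20.75
tcp_pos: [0.555, 0.0148, 0.2094]
tcp_rot: [-0.0, 0.082, 0.997, 0.0]
contact_force: [0.3, 0.1, -0.1]
grip_width: 0.0006
finger_force: 0.0
```

jog_arm:
  motion:
    - [1.1,0,0.7,0,1]
    - [1.1,0,0.8,0,1]
    - [0.9,0,1,0,1]
    - [0.9,0,1,0,1]
    - [0,0,0,0,1]

```text
time_s: 21.25
tcp_pos: [0.5159, 0.0211, 0.1739]
tcp_rot: [-0.001, 0.082, 0.997, -0.0]
contact_force: [0.2, -0.1, 0.5]
grip_width: 0.0004
finger_force: 0.0
```

jog_arm:
  motion:
    - [0.6,0,1.1,0,1]
    - [0.6,0,1.2,0,1]
    - [0.2,0,1,0,1]
    - [0.1,0,0.9,0,1]
    - [0,0,0,0,1]

```text
time_s: 21.75
tcp_pos: [0.5009, 0.0233, 0.1311]
tcp_rot: [-0.001, 0.082, 0.997, -0.0]
contact_force: [-0.0, -0.2, -0.3]
grip_width: 0.0006
finger_force: 0.0
```

jog_arm:
  motion:
    - [0,0,0.2,0,1]
    - [0,0,0.1,0,1]
    - [0,0,0.1,0,1]
    - [0,0,0,0,1]

```text
time_s: 22.15
tcp_pos: [0.5019, 0.0234, 0.1286]
tcp_rot: [0.0, 0.082, 0.997, 0.0]
contact_force: [0.1, 0.5, -0.0]
grip_width: 0.0007
finger_force: 0.0
```

jog_arm:
  motion:
    - [0,0,0.1,0,1]
    - [0,0,0.1,0,1]
    - [0,0,0,0,1]
    - [0,0,0,0,1]

```text
time_s: 22.55
tcp_pos: [0.502, 0.0235, 0.1274]
tcp_rot: [0.0, 0.082, 0.997, 0.0]
contact_force: [-4.0, -0.2, 8.7]
grip_width: 0.0007
finger_force: 4.7
```

jog_arm:
  motion:
    - [0,0,0.05,0,1]
    - [0,0,0.05,0,1]
    - [0,0,0,0,1]
    - [0,0,0,0,1]

```text
time_s: 22.95
tcp_pos: [0.502, 0.0235, 0.1271]
tcp_rot: [0.0, 0.082, 0.997, 0.001]
contact_force: [-8.2, 0.1, 20.0]
grip_width: 0.0003
finger_force: 9.9
```

The lid is hard shut: 20 N at z=0.127. I'll back off and take a last look.

jog_arm:
  motion:
    - [0,0,-0.5,0,1]
    - [0,0,-2,0,1]
    - [0,0,-4,0,1]
    - [0,0,-5,0,1]
    - [0,0,-5,0,1]

```text
time_s: 23.45
tcp_pos: [0.5013, 0.0232, 0.2923]
tcp_rot: [-0.0, 0.082, 0.997, -0.0]
contact_force: [1.4, 0.6, -0.2]
grip_width: 0.0002
finger_force: 0.0
```

jog_arm:
  motion:
    - [2,0,-4,0,1]
    - [4,0,0,0,1]
    - [4,0,0,0,1]
    - [0,0,0,0,1]
    - [0,0,0,0,1]

```text
time_s: 23.95
tcp_pos: [0.403, 0.0399, 0.331]
tcp_rot: [0.001, 0.082, 0.997, 0.001]
contact_force: [0.1, 0.2, 0.1]
grip_width: 0.0006
finger_force: 0.0
```

Run:
```python
from h import *
T=manip.grab_frame("top")[:,:,::-1];S=manip.grab_frame("side")[:,:,::-1]
a=cv2.resize(S[150:430,190:440],(400,448),interpolation=2);b=cv2.resize(T[130:330,100:540],(400,182),interpolation=2)
o=np.zeros((448,800,3),np.uint8);o[:,:400]=a;o[:182,400:]=b;cv2.imwrite("pics/z5.png",o);s=manip.get_state();print(s["time_s"],s["tcp_pos"],s["contact_force"])
```

```text
24.05 [0.40369597 0.039598   0.33048254] [-0.10649652  0.42227068  0.01596566]
```

View pics/z5.png

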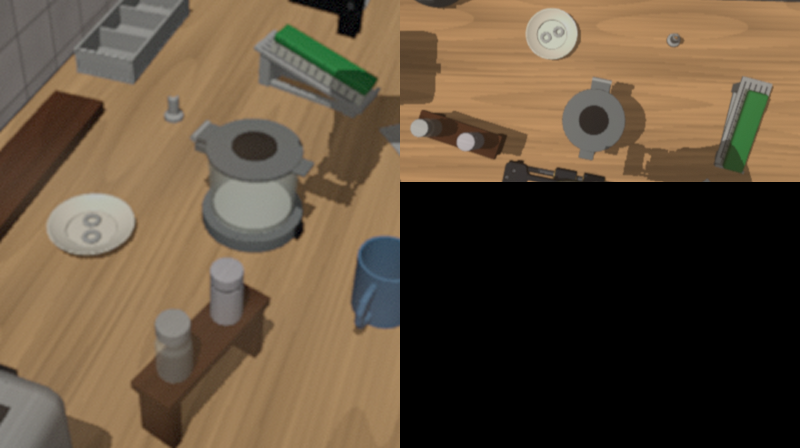

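The view shows the lid level on the jar at (255,150), the canister upright on the ledge at (228,290), the brush on the rest at (320,70), and the saucer, stud and spice jar in place.

```bash
python3 -c "
from station import manip
print(manip.job_done())"
```

```text
the job is handed in; nothing more can be done
None
```

The job is handed in: the brush lies bristles down along the sloped rest, the canister stands upright on the free part of the ledge, and the lid is fully shut; the saucer, stud and spice jar are where they were, and it took about 24 s of the 72 s allowed.

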